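Move the seasoning pots from the tray to the rack in order

TASK

Move the four seasoning pots from the grey tray into the bamboo rack, one to a compartment, keeping their order along the row: the pot next to the tray's handle goes into the compartment next to the rack's raised end board, the next pot beside it, and so on. Do not tip any pot over on the way, and leave all four standing upright on the compartment floors.

Things in the scene. Friction and masses are not known exactly. Their poses are not given: they have to be found in the camera images.
- tray: Grey plastic tray, fixed, 312 by 100 mm, with a floor 6 mm thick and a rim 12 mm high, holding the pots in one row along its x axis on four cork coasters. Origin on the table under the middle of the row; the four standing places are at x = -105, -35, 35 and 105 mm, y = 0. A steel bow handle 49 mm high stands across its -x end, at x = -160 mm. z is up.
- rack: Bamboo rack, fixed, 285 by 80 mm, with four open compartments in one row along its x axis, empty at the start. Origin on the table under the middle of the row; the compartments' centres are at x = -105, -35, 35 and 105 mm, y = 0; each is 65 mm (x) by 70 mm (y) inside, floor 6 mm above the table, walls and dividers 5 mm thick with tops 14 mm above the table. A raised end board 70 mm high stands across its +x end, from x = 142 to 155 mm. z is up.
- shaker_center (a point): Plain steel shaker: an upright cylinder 40 mm across (42 mm at the dark domed lid, from 76 mm up), 100 mm tall, about 0.16 kg. The point is on its axis half-way up (50 mm above its foot); z is up.
- saltpot_center (a point): Squat white ceramic salt pot: an upright cylinder 48 mm across with a flat wooden lid (49 mm across, from 54 to 63 mm up) and a small knob, 68 mm tall in all, about 0.22 kg. The point is on its axis half-way up (34 mm above its foot); z is up.
- tin_center (a point): Square grey spice tin, 40 by 40 mm (42 by 42 mm at the dark lid, from 72 mm up), 84 mm tall, about 0.14 kg; at the start its sides stand within 0.3 rad of the tray's. The point is at its centre half-way up (42 mm above its foot); x and y are square to its sides, z is up.
- mill_center (a point): Dark wooden pepper mill, 124 mm tall, about 0.18 kg: a foot 48 mm across (lowest 16 mm), a straight stem 38 mm across from 24 to 92 mm up, a head 44 mm across above it with a small steel button. The point is on its axis half-way up (62 mm above its foot, on the stem); z is up.
- coaster_shaker: Round cork coaster, 60 mm across, 4 mm thick, fixed on the tray floor, on which the steel shaker stands at the start (so the foot is then 10 mm above the table); all four coasters look alike. Origin at the centre of its underside. It stays put and so marks where the steel shaker stood.
- coaster_saltpot: Round cork coaster, 60 mm across, 4 mm thick, fixed on the tray floor, on which the white salt pot stands at the start (so the foot is then 10 mm above the table); all four coasters look alike. Origin at the centre of its underside. It stays put and so marks where the white salt pot stood.
- coaster_tin: Round cork coaster, 60 mm across, 4 mm thick, fixed on the tray floor, on which the square tin stands at the start (so the foot is then 10 mm above the table); all four coasters look alike. Origin at the centre of its underside. It stays put and so marks where the square tin stood.
- coaster_mill: Round cork coaster, 60 mm across, 4 mm thick, fixed on the tray floor, on which the pepper mill stands at the start (so the foot is then 10 mm above the table); all four coasters look alike. Origin at the centre of its underside. It stays put and so marks where the pepper mill stood.
There are look-alikes about, which are no part of the job. Leave any purple look-alike of the part that bears mill_center alone.

How it is judged:
At the end, for the whole second after the job is handed in: Counted from tray handle and rack end board, each pot stands in the compartment with the number of its coaster: within 16 mm of its centre along the row, 18 mm across, foot on the floor (within 5 mm), upright within 0.1 rad, released, at rest (((x of coaster_shaker in the frame of tray between -0.125 and -0.085 m and x of shaker_center in the frame of rack between 0.089 and 0.121 m) or (x of coaster_shaker in the frame of tray between -0.055 and -0.015 m and x of shaker_center in the frame of rack between 0.019 and 0.051 m) or (x of coaster_shaker in the frame of tray between 0.015 and 0.055 m and x of shaker_center in the frame of rack between -0.051 and -0.019 m) or (x of coaster_shaker in the frame of tray between 0.085 and 0.125 m and x of shaker_center in the frame of rack between -0.121 and -0.089 m)) and y of shaker_center in the frame of rack between -0.018 and 0.018 m and z of shaker_center in the frame of rack between 0.051 and 0.061 m and angle between each of shaker_center, saltpot_center, tin_center, mill_center's own z axis and vertical below 0.1 rad and linear speed of each of shaker, saltpot, tin, mill below 0.02 m/s and angular speed of each of shaker, saltpot, tin, mill below 0.2 rad/s and ((x of coaster_saltpot in the frame of tray between -0.125 and -0.085 m and x of saltpot_center in the frame of rack between 0.089 and 0.121 m) or (x of coaster_saltpot in the frame of tray between -0.055 and -0.015 m and x of saltpot_center in the frame of rack between 0.019 and 0.051 m) or (x of coaster_saltpot in the frame of tray between 0.015 and 0.055 m and x of saltpot_center in the frame of rack between -0.051 and -0.019 m) or (x of coaster_saltpot in the frame of tray between 0.085 and 0.125 m and x of saltpot_center in the frame of rack between -0.121 and -0.089 m)) and y of saltpot_center in the frame of rack between -0.018 and 0.018 m and z of saltpot_center in the frame of rack between 0.035 and 0.045 m and ((x of coaster_tin in the frame of tray between -0.125 and -0.085 m and x of tin_center in the frame of rack between 0.089 and 0.121 m) or (x of coaster_tin in the frame of tray between -0.055 and -0.015 m and x of tin_center in the frame of rack between 0.019 and 0.051 m) or (x of coaster_tin in the frame of tray between 0.015 and 0.055 m and x of tin_center in the frame of rack between -0.051 and -0.019 m) or (x of coaster_tin in the frame of tray between 0.085 and 0.125 m and x of tin_center in the frame of rack between -0.121 and -0.089 m)) and y of tin_center in the frame of rack between -0.018 and 0.018 m and z of tin_center in the frame of rack between 0.043 and 0.053 m and ((x of coaster_mill in the frame of tray between -0.125 and -0.085 m and x of mill_center in the frame of rack between 0.089 and 0.121 m) or (x of coaster_mill in the frame of tray between -0.055 and -0.015 m and x of mill_center in the frame of rack between 0.019 and 0.051 m) or (x of coaster_mill in the frame of tray between 0.015 and 0.055 m and x of mill_center in the frame of rack between -0.051 and -0.019 m) or (x of coaster_mill in the frame of tray between 0.085 and 0.125 m and x of mill_center in the frame of rack between -0.121 and -0.089 m)) and y of mill_center in the frame of rack between -0.018 and 0.018 m and z of mill_center in the frame of rack between 0.063 and 0.073 m); the robot touches nothing.
It fails at once if the shaker is tipped over (more than 0.7 rad) (angle between shaker_center's own z axis and vertical above 0.7 rad).
It fails at once if the saltpot is tipped over (more than 0.7 rad) (angle between saltpot_center's own z axis and vertical above 0.7 rad).
It fails at once if the tin is tipped over (more than 0.7 rad) (angle between tin_center's own z axis and vertical above 0.7 rad).
It fails at once if the mill is tipped over (more than 0.7 rad) (angle between mill_center's own z axis and vertical above 0.7 rad).
It also fails if it takes over 134 s, if anything falls off the work surface, if the arm or the gripper's body presses on something with over 40 N, if the wrist force passes 120 N, or if a joint passes its speed limit or range.

ROBOT

A 7-joint arm with a two-finger parallel gripper is mounted at the origin on the work surface. World frame = base frame: x ahead of the robot, y to its left, z up, the work surface at z = 0. Lengths are in m, angles in rad, forces in N, time in s.
With the tool pointing down it reaches from about 0.4 to 0.9 m from the base axis. Payload 5.5 kg.
Tool frame: the origin (TCP) lies between the finger pads; the fingertips stand 19 mm ahead of it and the grasp point (between the pads) is the TCP; x points along the fingers, y is the direction in which the jaws open and shut, and the axes are right-handed (so a half turn about x gives the same grasp; the last joint's range is limited). The gripper opens to 85 mm and grips with 20 to 120 N. Pads are 22 mm wide; open, the fingers measure 114 mm over their backs; the gripper's body (76 mm by 85 mm) begins 54 mm behind the grasp point. The pads swing forward as they close: fully open they stand 13 mm farther back than shut.
Start: joints at [1.547, 0.501, -0.427, 1.55, 0.221, 1.138, -0.21], TCP at [0.184, -0.623, 0.25] pointing down, gripper open.
Joint ranges: [-2.88, 2.88], [-0.31, 2.03], [-1.54, 1.56], [0.2, 2.42], [-1.41, 4.55], [0.19, 2.02], [-2.57, 2.57]. Speed limits (rad/s): [2.57, 2.57, 3.14, 3.14, 3.14, 3.14, 3.14].

INTERFACE

Orientations are given as a unit quaternion [w, x, y, z].
In Python, from rig import r, cams gives the robot as it stands.
- The arm moves only by the shell command python3 -m crank 'ROWS' [FORCE]. ROWS is JSON, a list of rows, each a list of 5 numbers: the closure, from -1 (fully open) to 1 (shut), so that 0 is half open, then the shift along the world's x, y, z in mm, then the turn about the world's z in rad. A call has 1 to 8 rows; each row shifts and turns the commanded pose from where the row before left it; what a row does not reach is not made up. A row lasts 1/8 s, in which the tool goes at most 62.5 mm and 10.7 degrees, less where a joint would pass 70% of its speed; a pose out of reach is approached as far as the arm can. A call is refused whole if a number of a shift passes 62.5 or a number of a turn 0.188, either way. A call with a gripper value outside its range is refused whole. The fingers move at their own pace and stop on an object; FORCE is the grip in N (left out, the last holds). Time passes only in rows, so rows that do not move let the fingers close. It gives the time, the measured TCP pose, the force and the opening at its end, in the units of the state.
- r.sense(): the state, without advancing time (a new reading comes with each control period).
- cams.camera(name): name is "scene" or "top" or "wrist"; returns a dict with "frame" (480x640x3 uint8, blue, green, red), "range_z" (480x640 float32, m along the optical axis (not along the pixel's ray), 0 where there is no reading), "K" (3x3 intrinsics, pixels), "origin" and "rotation" of the camera in the world. Camera axes: x right, y down, z forward; pixel columns grow to the right and rows downward; lengths in m; the calibration is good to about 2 mm. A picture is of the moment at which its call begins.
- r.job_done(): hands the job in, once; it reports no verdict.
The state is a dict: "clock": time; "qpos": joint angles; "qd": joint speeds; "effort": joint torques, N m; "ee_pos": TCP position; "tool_rot": TCP orientation; "wrist_force": force on the tool from outside, world axes, zero at the start; "wrist_torque": the same for the moment, N m; "width": opening from 0.0 (shut) to 1.0 (fully open).
Only numpy, scipy, OpenCV 4.12 (cv2) and the standard library are available. Lean on these libraries where they do the work, as an engineer would, in place of code of your own. Each camera call takes 0.05 s, during which the arm holds its last target.

## Working session

There is one attempt and no reset: what is moved stays moved. The work goes in short steps, Python scripts to look and compute and a shell command to move; the robot and the scene stay as the last step left them, time stands still between calls to the robot, and variables do not carry over. Pictures are saved under pics/ and viewed, and the job is handed in when it is done.

```bash
mkdir -p pics; ls
python3 - <<'E'
from rig import r,cams
import cv2,pickle
d={}
for n in ["scene","top","wrist"]:
    c=cams.camera(n);d[n]=c;cv2.imwrite(f"pics/{n}0.png",c["frame"])
    print(n,c["K"].tolist(),c["origin"],c["rotation"])
pickle.dump(d,open("c0.pkl","wb"))
print(r.sense())
E
```

```text
pics
scene [[604.9314664764444, 0.0, 314.01001125145524], [0.0, 604.9314664764444, 233.29614442348316], [0.0, 0.0, 1.0]] [ 1.40216902 -0.3524669   0.91219078] [-0.34157673  0.76611708  0.49549805 -0.22554742]
top [[462.51939335473304, 0.0, 325.14879990444877], [0.0, 462.51939335473304, 240.53747247095794], [0.0, 0.0, 1.0]] [0.43837341 0.02763526 0.87532846] [ 0.05661299 -0.6982484   0.7130429  -0.02853012]
wrist [[390.64529335914494, 0.0, 320.1225401090979], [0.0, 390.64529335914494, 238.0276526780823], [0.0, 0.0, 1.0]] [ 0.26166246 -0.5998155   0.37205274] [ 0.12812542  0.79056298 -0.59101677 -0.09640141]
{'clock': 0.15, 'qpos': array([ 1.54722658,  0.50166226, -0.42685148,  1.55119552,  0.22083976,
        1.13829403, -0.21027855]), 'qd': array([-0.00020696, -0.00280229, -0.00326477, -0.00296384, -0.00092146,
       -0.00149904,  0.00130079]), 'effort': array([-8.01336399e-03, -5.70025134e+01, -5.82623497e+00, -2.81281918e+01,
        1.04908267e-02,  7.80266913e-03,  2.78914223e-05]), 'ee_pos': array([ 0.18368637, -0.62298717,  0.2494869 ]), 'tool_rot': array([-0.10054793, -0.69978391, -0.10160136,  0.69990696]), 'wrist_force': array([-0.08852926, -0.49347948,  0.29819607]), 'wrist_torque': array([ 0.0392652 , -0.00908743, -0.01512958]), 'width': 0.9993781188575633}
```

View pics/scene0.png

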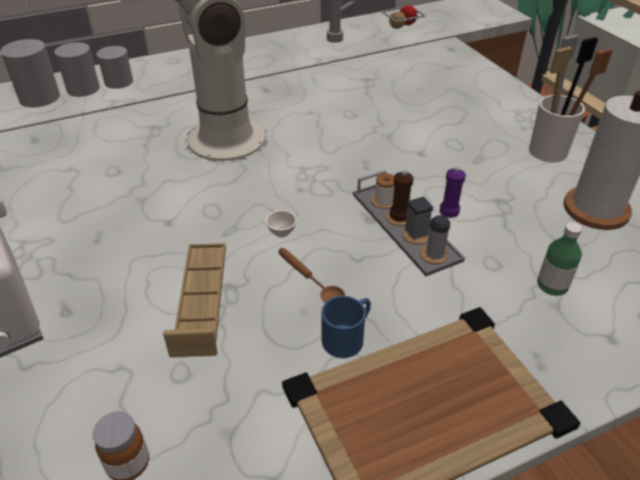

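View pics/top0.png

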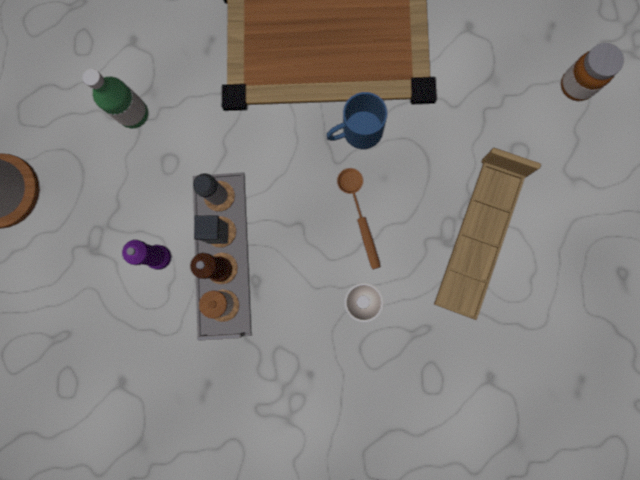

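View pics/wrist0.png

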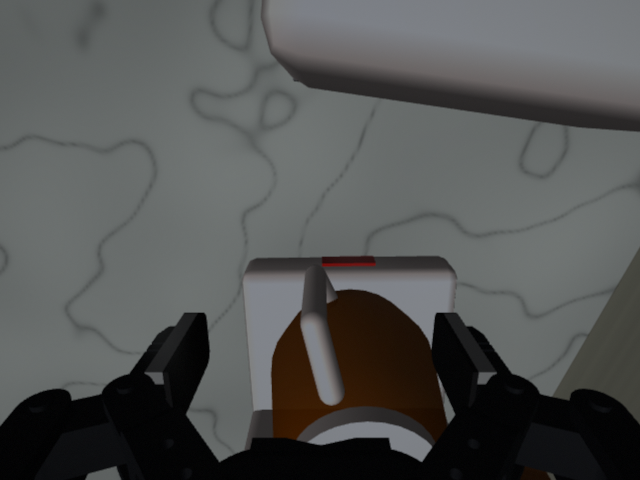

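Top view: tray at about px (222,255), with salt pot, mill, tin and shaker at rows 305, 267, 230 and 187. The handle is at the bottom, by the salt pot. The rack is at (487,235) with its end board at the top (510,162). The purple decoy is at (147,253). So counting from the board, the order is salt, mill, tin, shaker.

```bash
cat > h.py <<'E'
import numpy as np,cv2
from scipy.spatial.transform import Rotation as R
def rot(c): q=c["rotation"]; return R.from_quat([q[1],q[2],q[3],q[0]]).as_matrix()
def plane(c,uv,z):
    uv=np.atleast_2d(np.asarray(uv,float)); d=np.c_[uv,np.ones(len(uv))]@np.linalg.inv(c["K"]).T@rot(c).T
    o=np.asarray(c["origin"]); t=(z-o[2])/d[:,2]; return o+d*t[:,None]
def cloud(c):
    v,u=np.mgrid[:480,:640]; Z=c["range_z"]; p=np.stack([u,v,np.ones_like(u)],-1)@np.linalg.inv(c["K"]).T*Z[...,None]
    P=p@rot(c).T+np.asarray(c["origin"]); P[Z==0]=np.nan; return P
def proj(c,P):
    q=(np.atleast_2d(P)-c["origin"])@rot(c)@c["K"].T; return q[:,:2]/q[:,2:]
def tool_yaw(s):
    q=s["tool_rot"]; m=R.from_quat([q[1],q[2],q[3],q[0]]).as_matrix(); return np.arctan2(m[1,1],m[0,1]),m
E
python3 - <<'E'
import pickle;from h import *
d=pickle.load(open("c0.pkl","rb"))
c=d["top"];P=cloud(c)
print("table z",np.nanmedian(P[350:460,150:300,2]))
def rect(m,name,z=None):
    m=cv2.morphologyEx(m.astype(np.uint8),cv2.MORPH_OPEN,np.ones((3,3)))
    cs,_=cv2.findContours(m,cv2.RETR_EXTERNAL,cv2.CHAIN_APPROX_NONE); k=max(cs,key=cv2.contourArea)[:,0,:]
    return k
# rack: height mask
Z=P[...,2]
m=np.zeros((480,640),bool); m[140:330,425:550]=True
k=rect(m&(Z>0.006)&(Z<0.03),"rack")
w=plane(c,k,0.014)[:,:2]*1000
print("rack rect",cv2.minAreaRect(w.astype(np.float32)),cv2.boxPoints(cv2.minAreaRect(w.astype(np.float32))))
mb=m&(Z>0.05); print("board",np.nanmean(P[mb],0),np.nanmax(Z[m]))
b=P[m&(Z>0.066)][:,:2]*1000; print(cv2.minAreaRect(b.astype(np.float32)))
m=np.zeros((480,640),bool); m[165:350,185:260]=True
f=m&(Z>0.003)&(Z<0.016)
w=P[f][:,:2]*1000; print("tray",cv2.minAreaRect(w.astype(np.float32)), cv2.boxPoints(cv2.minAreaRect(w.astype(np.float32))))
print("handle", [P[v,u].round(3).tolist() for v,u in [(334,200),(336,225),(336,240),(338,220)]])
# pots tops
for n,r0,r1,h in [("salt",288,322,.078),("mill",250,284,.134),("tin",212,246,.094),("shaker",170,204,.110)]:
    mm=np.zeros_like(m);mm[r0:r1,180:240]=1
    q=P[mm&(Z>h-.025)&(Z<h+.01)]; 
    q=q[q[:,2]<h+.01]; r=cv2.minEnclosingCircle((q[:,:2]*1000).astype(np.float32)); print(n,len(q),q[:,2].max(),r,cv2.minAreaRect((q[:,:2]*1000).astype(np.float32)))
    q2=P[mm&(Z>.01)]
E
```

```text
table z -0.0010305208123110865
rack rect ((542.5216674804688, -227.05467224121094), (89.76034545898438, 292.4293212890625), 68.03145599365234) [[ 390.1342  -213.97754]
 [ 661.3301  -323.3746 ]
 [ 694.9092  -240.1318 ]
 [ 423.71326 -130.73474]]
board [ 0.6746653  -0.28007756  0.06435704] 0.07358215145851588
((676.1751708984375, -281.70477294921875), (88.07825469970703, 11.888944625854492), 67.95838928222656)
tray ((524.478515625, 257.57861328125), (313.7076721191406, 124.33353424072266), 2.935765027999878) [[364.64658 311.6303 ]
 [371.0145  187.45996]
 [684.3104  203.52692]
 [677.9425  327.69727]]
handle [[0.374, 0.298, 0.008], [0.372, 0.241, 0.046], [0.372, 0.214, 0.048], [0.369, 0.249, 0.049]]
salt 658 0.0800422414132963 ((429.44244384765625, 256.988037109375), 24.567251205444336) ((430.36370849609375, 256.97052001953125), (49.02420425415039, 46.61823272705078), 89.16197967529297)
mill 565 0.13600501477318183 ((494.0124206542969, 260.4874572753906), 22.036815643310547) ((493.82470703125, 259.9339294433594), (42.46372985839844, 42.45250701904297), 26.778182983398438)
tin 657 0.09737043493414654 ((562.9961547851562, 264.0625), 28.74725914001465) ((562.6420288085938, 264.5828552246094), (43.741241455078125, 42.7387580871582), 88.82256317138672)
shaker 472 0.11103109979948111 ((636.3465576171875, 266.1363830566406), 20.828975677490234) ((636.3157348632812, 265.3713684082031), (38.923030853271484, 40.467227935791016), 40.896419525146484)
```

Run:
```python
import pickle;from h import *
from rig import r
d=pickle.load(open("c0.pkl","rb"))
c=d["top"]
cv2.imwrite("pics/tray_z.png",cv2.resize(c["frame"][160:350,120:270],None,fx=3,fy=3,interpolation=cv2.INTER_CUBIC))
c=d["scene"]
cv2.imwrite("pics/tray_s.png",cv2.resize(c["frame"][140:290,330:500],None,fx=4,fy=4,interpolation=cv2.INTER_CUBIC))
print(tool_yaw(r.sense()))
```

```text
(np.float64(-1.2839313529024539), array([[-3.85183300e-04,  2.82946387e-01, -9.59135649e-01],
       [ 1.44958971e-03, -9.59134555e-01, -2.82946646e-01],
       [-9.99998875e-01, -1.49933949e-03, -4.07135598e-05]]))
```

View pics/tray_z.png

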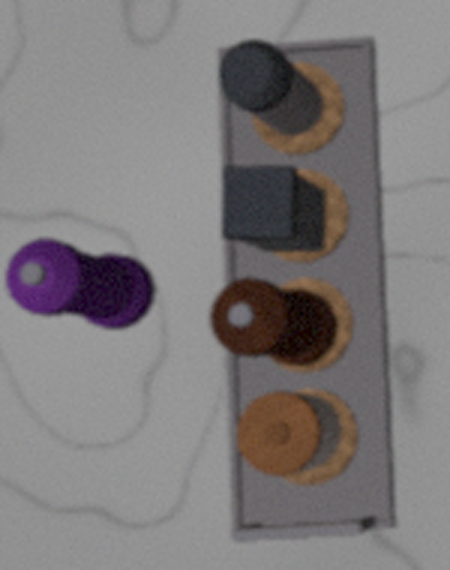

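Run:
```python
import pickle;from h import *
d=pickle.load(open("c0.pkl","rb"))
c=d["top"];P=cloud(c);Z=P[...,2]
for n,r0,r1,h in [("tin",212,246,.094)]:
    m=np.zeros((480,640),bool);m[r0:r1,180:240]=1
    m&=(Z>.088)&(Z<.1)
    cs,_=cv2.findContours(m.astype(np.uint8),0,cv2.CHAIN_APPROX_NONE);k=max(cs,key=cv2.contourArea)[:,0]
    w=plane(c,k,.094)[:,:2]*1000; print("tin top",cv2.minAreaRect(w.astype(np.float32)))
# same from scene view (centroid of lid top)
s=d["scene"];Q=cloud(s)
for n,(x,y),h in [("salt",(429.5,257),.073),("mill",(494,260),.13),("tin",(563,264),.094),("shaker",(636,266),.105)]:
    q=Q.reshape(-1,3); q=q[(np.hypot(q[:,0]-x/1e3,q[:,1]-y/1e3)<.032)&(q[:,2]>h-.012)&(q[:,2]<h+.012)]
    print(n,len(q),(q.min(0)*1e3).round(),(q.max(0)*1e3).round(), cv2.minAreaRect((q[:,:2]*1e3).astype(np.float32)))
q=Q.reshape(-1,3); b=q[(abs(q[:,0]-.676)<.05)&(abs(q[:,1]+.281)<.06)&(q[:,2]>.066)&(q[:,2]<.08)]
print("board scene",cv2.minAreaRect((b[:,:2]*1e3).astype(np.float32)))
# rack compartments: wall tops by z between 10..20mm in top view
m=np.zeros((480,640),bool); m[170:330,425:550]=True
th=np.deg2rad(-22.); ax=np.array([np.cos(th),np.sin(th)]); ay=np.array([-ax[1],ax[0]])
for src in (P,Q):
    q=src.reshape(-1,3)*1e3; rel=q[:,:2]-[537.5,-225.5]; X=rel@ax;Y=rel@ay
    sel=(abs(X)<170)&(abs(Y)<60)&(q[:,2]>3)&(q[:,2]<22)
    print("x ext",np.percentile(X[sel],[.5,99.5]),"y ext",np.percentile(Y[sel],[.5,99.5]))
    for lo in range(-140,130,40):
        t=sel&(X>lo)&(X<lo+40); print(lo,np.percentile(Y[t],[1,99]).round(1))
```

```text
tin top ((561.81005859375, 263.3668212890625), (42.9436149597168, 41.94281768798828), 88.6490707397461)
salt 237 [409. 232.  61.] [459. 280.  80.] ((431.71337890625, 254.5706024169922), (41.85732650756836, 55.940345764160156), 61.59578323364258)
mill 170 [478. 241. 118.] [521. 280. 136.] ((503.1953125, 256.02288818359375), (38.924930572509766, 37.512847900390625), 48.66068649291992)
tin 315 [543. 242.  82.] [589. 288.  97.] ((566.0887451171875, 264.8681640625), (45.92794418334961, 45.71432876586914), 0.08274558186531067)
shaker 238 [623. 244.  93.] [663. 286. 110.] ((642.727294921875, 265.3479309082031), (38.7789306640625, 38.05460739135742), 59.24148178100586)
board scene ((681.2350463867188, -281.9568786621094), (87.91361236572266, 13.360382080078125), 68.46815490722656)
x ext [-139.83987086  145.16404386] y ext [-41.32894896  39.39952842]
-140 [-41.1  38.1]
-100 [-41.   38.3]
-60 [-40.9  38.4]
-20 [-40.7  38.6]
20 [-40.4  38.8]
60 [-40.2  38.9]
100 [-40.4  39.4]
x ext [-138.45030431  160.60342795] y ext [-41.02751081  43.99418932]
-140 [-39.2  39.7]
-100 [-39.9  40.1]
-60 [-39.3  40.3]
-20 [-39.1  40.1]
20 [-39.2  40.7]
60 [-39.3  40.8]
100 [-49.6  49.6]
```

```bash
python3 -m crank '[[-1,0,0,62,0],[-1,30,30,20,0],[-1,50,30,0,0],[-1,50,60,0,0],[-1,50,60,0,0],[-1,50,60,0,0],[-1,40,60,0,0],[-1,20,60,0,0]]' 40
```

```text
clock: 1.15
ee_pos: [0.4398, -0.306, 0.3321]
tool_rot: [0.101, 0.7, 0.101, -0.699]
wrist_force: [0.9, -0.0, 0.2]
width: 0.998
```

```bash
python3 -m crank '[[-1,20,60,0,-0.12],[-1,20,60,0,-0.12],[-1,10,60,0,0],[-1,6,60,0,0],[-1,0,60,0,0],[-1,0,60,0,0],[-1,0,60,0,0],[-1,0,60,0,0]]'; python3 -m crank '[[-1,0,60,0,0],[-1,0,26,0,0],[-1,0,0,-30,0],[-1,0,0,0,0]]'
python3 - <<'E'
from rig import r,cams
from h import *
import pickle
c=cams.camera("wrist");s=r.sense();pickle.dump((c,s),open("w1.pkl","wb"));cv2.imwrite("pics/w1.png",c["frame"])
print(s["ee_pos"],tool_yaw(s)[0],c["origin"])
P=cloud(c);q=P.reshape(-1,3)
print(np.nanmedian(q[:,2]))
for n,(x,y),h in [("salt",(431,257),.073),("mill",(496,260),.125),("tin",(564,264),.094),("shaker",(638,266),.105)]:
    a=q[(np.hypot(q[:,0]-x/1e3,q[:,1]-y/1e3)<.035)&(q[:,2]>h-.010)&(q[:,2]<h+.014)]
    if len(a)>20: print(n,len(a),(a.min(0)*1e3).round(),(a.max(0)*1e3).round(), cv2.minAreaRect((a[:,:2]*1e3).astype(np.float32)))
E
```

```text
clock: 2.15
ee_pos: [0.4936, 0.172, 0.3323]
tool_rot: [0.017, 0.707, 0.016, -0.707]
wrist_force: [1.8, -0.7, 0.3]
width: 0.999
clock: 2.65
ee_pos: [0.4924, 0.2557, 0.3001]
tool_rot: [-0.018, -0.705, -0.016, 0.708]
wrist_force: [-0.7, -1.4, 0.7]
width: 1.002
[0.49331874 0.25586497 0.30154311] -1.5239112366204817 [0.57416615 0.26023969 0.42246475]
-5.924768030421412e-05
salt 1904 [407. 233.  63.] [455. 281.  79.] ((430.59649658203125, 256.8568115234375), (48.122371673583984, 47.73435592651367), 2.8177590370178223)
mill 2251 [474. 239. 115.] [517. 282. 135.] ((495.4743957519531, 260.6438293457031), (42.97297668457031, 42.65314483642578), 33.71133041381836)
tin 2777 [542. 243.  89.] [585. 286.  96.] ((563.3280639648438, 264.4703674316406), (42.129188537597656, 42.00279998779297), 88.91548919677734)
shaker 2158 [617. 246.  95.] [648. 287. 112.] ((631.9483032226562, 266.0833740234375), (29.622802734375, 40.64939498901367), 2.9089858531951904)
```

View pics/w1.png

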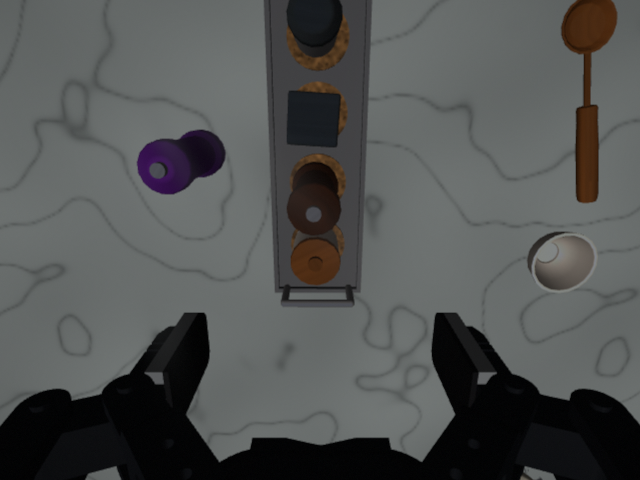

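Wrist view: mill head at (314,210), tin lid at (314,118), salt lid at (315,260), handle at (318,297) on the salt side. Positions agree with the top view within 2 mm. I'm taking the mill first.

```bash
python3 -m crank '[[-1,2,4.5,0,0],[-1,0,0,-50,0],[-1,0,0,-50,0],[-1,0,0,-50,0],[-1,0,0,-40,0],[-1,0,0,-25,0],[-1,0,0,0,0]]'
python3 - <<'E'
from rig import r
from h import *
s=r.sense();print(s["ee_pos"],s["wrist_force"],tool_yaw(s)[1][:,0])
E
```

```text
clock: 3.58
ee_pos: [0.4957, 0.2603, 0.0864]
tool_rot: [-0.017, -0.706, -0.016, 0.708]
wrist_force: [1.2, 0.1, 0.5]
width: 1.004
[0.49566317 0.26033206 0.08644281] [1.22063499 0.14347518 0.5067579 ] [-0.00199521 -0.0011243  -0.99999738]
```

```bash
python3 -m crank '[[0,0,0,0,0],[0.3,0,0,0,0],[0.6,0,0,0,0],[1,0,0,0,0],[1,0,0,0,0],[1,0,0,0,0],[1,0,0,0,0],[1,0,0,0,0]]' 40; python3 -m crank '[[1,0,0,15,0],[1,0,0,30,0],[1,0,0,50,0],[1,0,0,50,0],[1,0,0,30,0],[1,0,0,0,0]]'
python3 - <<'E'
from rig import r,cams
from h import *
c=cams.camera("wrist");d=cams.camera("scene");cv2.imwrite("pics/w2.png",np.hstack([cv2.resize(c["frame"],(400,300)),cv2.resize(d["frame"],(400,300))]))
s=r.sense();print(s["ee_pos"],s["wrist_force"],s["width"])
E
```

```text
clock: 4.58
ee_pos: [0.4971, 0.2614, 0.0891]
tool_rot: [0.016, 0.708, 0.017, -0.706]
wrist_force: [-1.5, -0.8, 4.9]
width: 0.486
clock: 5.32
ee_pos: [0.4971, 0.262, 0.2657]
tool_rot: [0.016, 0.709, 0.017, -0.705]
wrist_force: [0.3, -0.0, -2.5]
width: 0.487
[0.49551659 0.26040408 0.26210039] [-0.70481761  0.31275678 -3.6480674 ] 0.48806929546879146
```

View pics/w2.png

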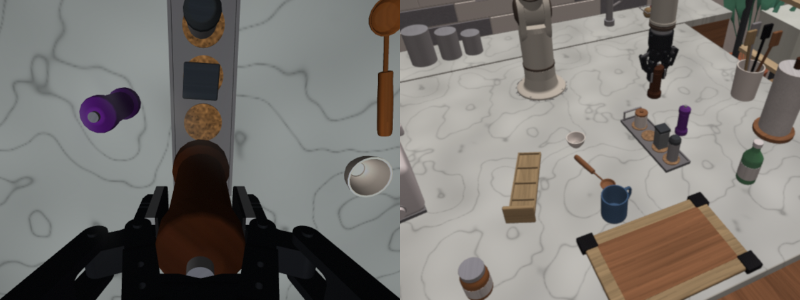

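```bash
python3 -m crank '[[1,0,-30,20,0],[1,0,-45,0,0],[1,0,-55,0,-0.1],[1,0,-60,0,-0.11],[1,0,-60,0,-0.11],[1,0,-60,0,-0.11],[1,0,-60,0,0],[1,0,-50,0,0]]';python3 -m crank '[[1,0,-35,0,0],[1,0,-20,0,0],[1,0,0,0,0],[1,0,0,0,0]]'
cat > rk.py <<'E'
from rig import r,cams
from h import *
import sys
c=cams.camera("wrist");cv2.imwrite(f"pics/{sys.argv[1]}.png",c["frame"])
s=r.sense();print(s["ee_pos"],s["wrist_force"],s["width"],tool_yaw(s)[0],-1.951)
th=np.deg2rad(-21.8); ax=np.array([np.cos(th),np.sin(th)]); ay=np.array([-ax[1],ax[0]])
q=cloud(c).reshape(-1,3)*1e3; rel=q[:,:2]-[540,-226.5]; X=rel@ax;Y=rel@ay
sel=(abs(X)<141)&(abs(Y)<60)&(q[:,2]>3.5)&(q[:,2]<20)
for lo in range(-140,140,40):
    t=sel&(X>lo)&(X<lo+40)
    if t.sum()>50: print(lo,t.sum(),np.percentile(Y[t],[1,99]).round(1))
w=(abs(X)<139)&(abs(Y)<28)&(q[:,2]>11)&(q[:,2]<18)
for cx in (-70,0,70):
    t=w&(abs(X-cx)<12)
    if t.sum()>20: print("divider",cx,t.sum(),X[t].mean(),np.percentile(X[t],[5,95]))
b=(X>125)&(X<175)&(abs(Y)<60)&(q[:,2]>65)&(q[:,2]<76)
if b.sum()>50: print("board",b.sum(),np.percentile(X[b],[3,97]),np.percentile(Y[b],[2,98]))
E
python3 rk.py w3
```

```text
clock: 6.42
ee_pos: [0.4942, -0.1615, 0.2804]
tool_rot: [0.135, -0.693, 0.135, 0.695]
wrist_force: [0.8, 0.3, -1.8]
width: 0.486
clock: 6.92
ee_pos: [0.4961, -0.2117, 0.2819]
tool_rot: [0.134, -0.694, 0.133, 0.695]
wrist_force: [-0.7, -0.9, -1.9]
width: 0.486
[ 0.49620608 -0.21158517  0.28216247] [-0.36966257  0.52882765 -2.77146087] 0.4887236797304257 -1.950736042501815 -1.951
-100 2034 [-41.1  37.8]
-60 3039 [-40.8  37.6]
-20 3325 [-40.7  37.7]
20 3646 [-40.7  37.8]
60 4072 [-40.8  37.7]
100 2898 [-40.6  37.7]
divider -70 309 -70.24897029066219 [-72.85524422 -67.72185506]
divider 0 343 -0.27803097294849033 [-2.69862708  2.14026894]
divider 70 383 69.75336864597065 [67.12422188 72.09151687]
```

View pics/w3.png

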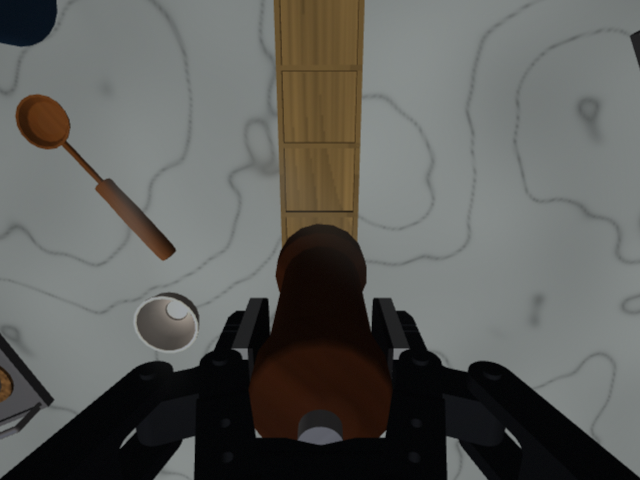

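Dividers in the wrist view at (318,68), (318,142), (318,211) put the rack origin at (539.2,-227.8), yaw -21.8°. I'm placing the mill at (571.7,-240.8).

```bash
python3 -m crank '[[1,40,-15,0,0],[1,35.5,-14,0,0],[1,0,0,-50,0],[1,0,0,-50,0],[1,0,0,-50,0],[1,0,0,-30,0],[1,0,0,-10,0],[1,0,0,0,0]]';python3 -m crank '[[1,0,0,-4,0],[1,0,0,0,0],[1,0,0,-3,0],[1,0,0,0,0]]'; python3 -c "
from rig import r;s=r.sense();print(s['ee_pos'],s['wrist_force'])"
```

```text
clock: 7.98
ee_pos: [0.5719, -0.2419, 0.0926]
tool_rot: [-0.134, 0.694, -0.134, -0.694]
wrist_force: [0.3, -0.1, -2.4]
width: 0.49
clock: 8.48
ee_pos: [0.5713, -0.2431, 0.0854]
tool_rot: [-0.135, 0.694, -0.135, -0.694]
wrist_force: [-0.1, 0.5, -1.5]
width: 0.489
[ 0.57129462 -0.24313952  0.08538019] [-0.05475421  0.53450472 -1.52987081]
```

```bash
python3 -m crank '[[1,0,1.5,-1.5,0],[1,0,0,0,0],[1,0,0,-1,0],[1,0,0,0,0]]'; python3 -c "
from rig import r;s=r.sense();print(s['ee_pos'],s['wrist_force'])"
```

```text
clock: 8.98
ee_pos: [0.5727, -0.2432, 0.0853]
tool_rot: [-0.134, 0.695, -0.136, -0.693]
wrist_force: [-3.1, -1.2, 10.7]
width: 0.487
[ 0.57268924 -0.24319045  0.08529216] [-3.12669124 -1.2029009  10.65288476]
```

Contact with the floor. Releasing and rising.

```bash
python3 -m crank '[[0.2,0,0,0,0],[-0.2,0,0,0,0],[-0.6,0,0,0,0],[-1,0,0,0,0],[-1,0,0,0,0],[-1,0,0,0,0]]';python3 -m crank '[[-1,0,0,30,0],[-1,0,0,60,0],[-1,0,0,60,0],[-1,0,0,50,0],[-1,-50,0,0,0],[-1,-50,30,0,0],[-1,0,0,0,0]]'; python3 rk.py w4
python3 - <<'E'
from rig import cams
from h import *
c=cams.camera("wrist");q=cloud(c).reshape(-1,3)*1e3
a=q[(np.hypot(q[:,0]-572,q[:,1]+241)<40)&(q[:,2]>100)&(q[:,2]<135)]
print(a.max(0),cv2.minAreaRect(a[:,:2].astype(np.float32)))
a=q[(np.hypot(q[:,0]-572,q[:,1]+241)<40)&(q[:,2]>40)&(q[:,2]<85)]; print(a.mean(0))
E
```

```text
clock: 9.72
ee_pos: [0.5713, -0.2414, 0.0826]
tool_rot: [0.135, -0.694, 0.135, 0.694]
wrist_force: [0.5, 0.7, 0.2]
width: 1.003
clock: 10.6
ee_pos: [0.4668, -0.2093, 0.2818]
tool_rot: [0.134, -0.692, 0.135, 0.696]
wrist_force: [0.3, -0.4, 0.8]
width: 1.002
[ 0.4696073  -0.21085958  0.28283913] [ 0.09849804 -0.54458496  0.27045173] 1.000896991061277 -1.953538431132018 -1.951
-140 2854 [-40.9  37.5]
-100 2964 [-40.8  37.5]
-60 3225 [-40.8  37.6]
-20 3243 [-40.8  37.8]
20 1303 [-41.3  38.2]
60 3486 [-40.8  37.9]
divider -70 290 -70.24315910536221 [-72.55885226 -67.87264456]
divider 0 349 -0.46678106916076734 [-2.75309388  1.82556774]
divider 70 276 69.83282846065822 [67.14536057 71.75736908]
[ 590.668444   -221.12885025  130.99118042] ((569.0208129882812, -242.94491577148438), (42.93051528930664, 42.983699798583984), 33.0227165222168)
[nan nan nan]<stdin>:6: RuntimeWarning: Mean of empty slice.
  ret = um.true_divide(
```

View pics/w4.png

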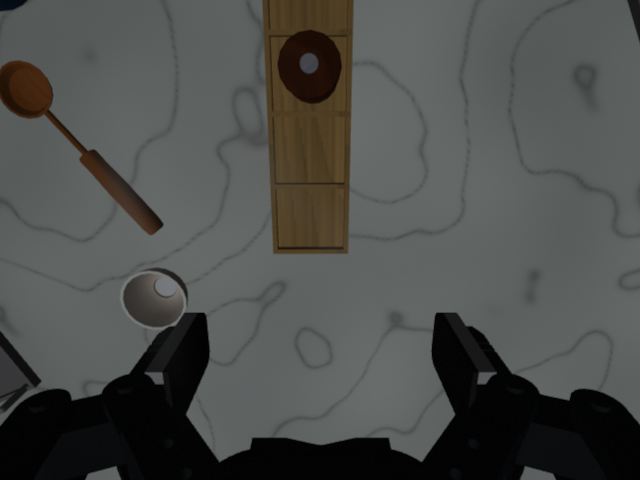

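Mill is standing in compartment 2 (head at (310,66)), 3 mm off centre. Next the tin.

```bash
python3 -m crank '[[-1,0,40,10,0],[-1,10,55,10,0.09],[-1,10,60,0,0.09],[-1,10,60,0,0.09],[-1,10,60,0,0.09],[-1,10,60,0,0],[-1,10,60,0,0],[-1,10,50,0,0]]';python3 -m crank '[[-1,10,20,0,0],[-1,0,5,0,0],[-1,0,0,0,0],[-1,0,0,0,0]]'
cat > pots.py <<'E'
from rig import r,cams
from h import *
import sys
c=cams.camera("wrist");s=r.sense();cv2.imwrite(f"pics/{sys.argv[1]}.png",c["frame"])
print(s["ee_pos"],tool_yaw(s)[0])
q=cloud(c).reshape(-1,3)
for n,(x,y),h in [("salt",(431,257),.073),("mill",(496,260),.125),("tin",(564,264),.094),("shaker",(638,266),.105)]:
    a=q[(np.hypot(q[:,0]-x/1e3,q[:,1]-y/1e3)<.035)&(q[:,2]>h-.010)&(q[:,2]<h+.014)]
    if len(a)>20: print(n,len(a),(a.min(0)*1e3).round(),(a.max(0)*1e3).round(), cv2.minAreaRect((a[:,:2]*1e3).astype(np.float32)))
E
python3 pots.py w5
```

```text
clock: 11.7
ee_pos: [0.543, 0.2367, 0.303]
tool_rot: [-0.009, 0.707, -0.007, -0.707]
wrist_force: [1.0, -0.0, 0.3]
width: 1.0
clock: 12.2
ee_pos: [0.5519, 0.257, 0.3028]
tool_rot: [-0.009, 0.707, -0.009, -0.707]
wrist_force: [0.0, -0.3, 0.3]
width: 1.006
[0.55183887 0.25694841 0.30285306] -1.5961021513786604
salt 1681 [406. 233.  63.] [455. 281.  79.] ((430.8308410644531, 257.0774841308594), (47.67626953125, 47.89625549316406), 54.025787353515625)
tin 2365 [542. 243.  86.] [585. 285.  96.] ((563.4251708984375, 264.4656677246094), (41.914615631103516, 42.221031188964844), 88.93356323242188)
shaker 2227 [617. 246.  95.] [658. 287. 111.] ((637.719482421875, 266.3904113769531), (40.673545837402344, 40.95425033569336), 7.099946022033691)
```

View pics/w5.png

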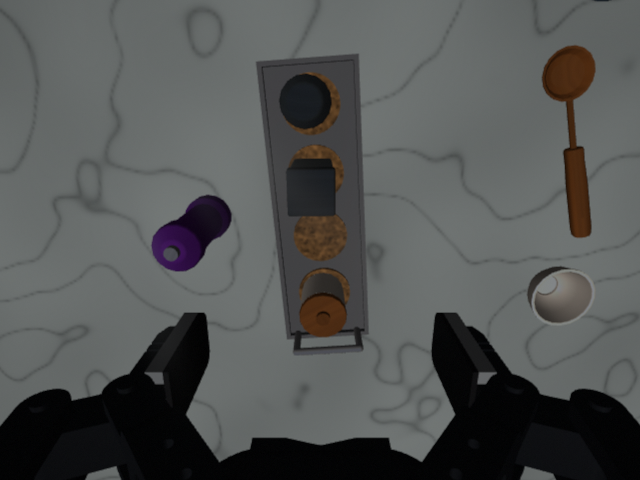

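```bash
python3 -m crank '[[-1,11.5,7.5,0,0],[-1,0,0,-55,0],[-1,0,0,-60,0],[-1,0,0,-60,0],[-1,0,0,-40,0],[-1,0,0,-26,0],[-1,0,0,0,0]]';  python3 -m crank '[[0,0,0,0,0],[0.3,0,0,0,0],[0.6,0,0,0,0],[1,0,0,0,0],[1,0,0,0,0],[1,0,0,0,0],[1,0,0,0,0],[1,0,0,0,0]]' 40; python3 -m crank '[[1,0,0,15,0],[1,0,0,30,0],[1,0,0,50,0],[1,0,0,60,0],[1,0,0,50,0],[1,0,0,10,0],[1,0,0,0,0]]'
python3 - <<'E'
from rig import r,cams
from h import *
c=cams.camera("wrist");d=cams.camera("scene");cv2.imwrite("pics/w6.png",np.hstack([cv2.resize(c["frame"],(400,300)),cv2.resize(d["frame"],(400,300))]))
s=r.sense();print(s["ee_pos"],s["wrist_force"],s["width"])
E
```

```text
clock: 13.12
ee_pos: [0.5621, 0.265, 0.0595]
tool_rot: [0.008, -0.706, 0.009, 0.708]
wrist_force: [-0.7, 0.8, -0.3]
width: 0.996
clock: 14.12
ee_pos: [0.5639, 0.2659, 0.0631]
tool_rot: [-0.008, 0.708, -0.008, -0.706]
wrist_force: [-0.5, -2.4, 6.3]
width: 0.47
clock: 15.0
ee_pos: [0.5627, 0.2659, 0.2773]
tool_rot: [-0.008, 0.707, -0.008, -0.707]
wrist_force: [-0.4, -0.4, -2.2]
width: 0.467
[0.56191851 0.26519208 0.27498042] [ 0.10703155 -0.34260833 -2.06449457] 0.46771544160022194
```

View pics/w6.png

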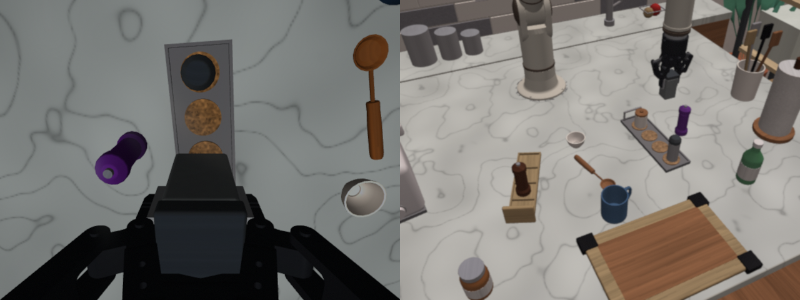

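Tin held upright. Carrying it to compartment 3 (506.7,-214.8).

```bash
python3 -m crank '[[1,0,-30,0,0],[1,0,-45,0,0],[1,-7,-55,0,-0.09],[1,-7,-60,0,-0.09],[1,-7,-60,0,-0.09],[1,-7,-60,0,-0.085],[1,-7,-60,0,0],[1,-7,-50,0,0]]';python3 -m crank '[[1,-7,-35,0,0],[1,-7,-24,0,0],[1,-7,0,0,0],[1,0,0,0,0]]'; python3 -m crank '[[1,0,0,0,0]]'; python3 -m crank '[[1,0,0,0,0]]';python3 rk.py w7
```

```text
clock: 16.1
ee_pos: [0.519, -0.1566, 0.2747]
tool_rot: [0.134, -0.693, 0.133, 0.696]
wrist_force: [0.4, 0.3, -2.8]
width: 0.468
clock: 16.6
ee_pos: [0.4989, -0.2118, 0.2755]
tool_rot: [0.133, -0.694, 0.132, 0.695]
wrist_force: [-0.0, 0.6, -2.7]
width: 0.466
clock: 16.73
ee_pos: [0.5001, -0.2114, 0.2765]
tool_rot: [0.132, -0.694, 0.132, 0.695]
wrist_force: [-0.1, -0.2, -2.0]
width: 0.468
clock: 16.85
ee_pos: [0.5004, -0.2119, 0.2768]
tool_rot: [-0.132, 0.695, -0.132, -0.695]
wrist_force: [0.5, -0.4, -2.1]
width: 0.466
[ 0.50030732 -0.21207302  0.2768646 ] [-0.47939956  0.34050799 -1.38960951] 0.4687253369934604 -1.9473144088949907 -1.951
-100 2775 [-40.8  37.6]
-60 3073 [-40.7  37.6]
-20 2561 [-41.   37.9]
20 1413 [-41.2  38.1]
60 4104 [-40.7  37.7]
100 3328 [-40.6  37.6]
divider -70 278 -70.10755410850517 [-72.47603534 -67.76214092]
divider 0 333 -0.28477501443308 [-2.67277619  2.15389408]
divider 70 363 69.6218510182452 [67.47134367 71.79462338]
```

View pics/w7.png

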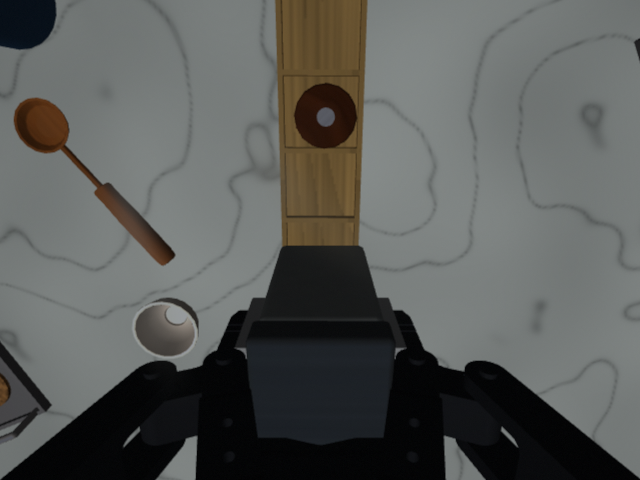

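```bash
python3 -m crank '[[1,6,-2.5,0,0],[1,0,0,-50,0],[1,0,0,-60,0],[1,0,0,-55,0],[1,0,0,-35,0],[1,0,0,-12,0],[1,0,0,0,0],[1,0,0,0,0]]';python3 -m crank '[[1,0,0,-3,0],[1,0,0,0,0],[1,0,0,-2,0],[1,0,0,0,0]]'
```

```text
clock: 17.9
ee_pos: [0.5075, -0.216, 0.0665]
tool_rot: [-0.133, 0.696, -0.133, -0.693]
wrist_force: [-0.9, -0.9, -0.7]
width: 0.468
clock: 18.4
ee_pos: [0.5058, -0.2155, 0.0598]
tool_rot: [0.133, -0.694, 0.133, 0.695]
wrist_force: [0.9, 1.0, -2.1]
width: 0.467
```

```bash
python3 -m crank '[[1,0,0,-1.5,0],[1,0,0,0,0],[1,0,0,-1.5,0],[1,0,0,0,0]]'
```

```text
clock: 18.9
ee_pos: [0.506, -0.216, 0.0588]
tool_rot: [0.132, -0.694, 0.134, 0.694]
wrist_force: [-7.1, 1.2, 17.9]
width: 0.468
```

```bash
python3 -m crank '[[0.2,0,0,0.5,0],[-0.2,0,0,0,0],[-0.6,0,0,0,0],[-1,0,0,0,0],[-1,0,0,0,0],[-1,0,0,0,0]]';python3 -m crank '[[-1,0,0,30,0],[-1,0,0,60,0],[-1,0,0,60,0],[-1,0,0,60,0],[-1,-20,0,30,0],[-1,-10,0,0,0],[-1,0,0,0,0]]'; python3 rk.py w8;  python3 - <<'E'
from rig import cams
from h import *
c=cams.camera("wrist");q=cloud(c).reshape(-1,3)*1e3
a=q[(np.hypot(q[:,0]-507,q[:,1]+215)<40)&(q[:,2]>84)&(q[:,2]<105)]
print(a.max(0),cv2.minAreaRect(a[:,:2].astype(np.float32)))
E
```

```text
clock: 19.65
ee_pos: [0.5059, -0.2155, 0.0572]
tool_rot: [0.133, -0.694, 0.133, 0.695]
wrist_force: [0.3, -0.4, 0.8]
width: 0.999
clock: 20.52
ee_pos: [0.4747, -0.2157, 0.2965]
tool_rot: [0.133, -0.694, 0.133, 0.695]
wrist_force: [0.4, -0.6, -0.9]
width: 1.001
[ 0.47500464 -0.21553651  0.29605075] [-0.11240482 -0.37876145 -1.61499851] 1.0023186227728942 -1.9495451809622124 -1.951
-140 2609 [-40.8  37.4]
-100 2063 [-41.1  38. ]
-60 1081 [-41.4  38.1]
-20 2740 [-40.9  37.8]
20 1194 [-41.3  38.2]
60 3655 [-40.8  37.8]
100 1164 [-40.3  37.6]
divider -70 25 -70.2128495004031 [-72.28353809 -67.95698728]
divider 0 280 -0.04995035292704943 [-1.99296436  1.88799662]
divider 70 344 69.328098760878 [67.12238146 71.50379104]
[ 532.20338137 -190.17660594   91.86375459] ((505.718994140625, -216.7480010986328), (42.061100006103516, 42.324588775634766), 67.44967651367188)
```

View pics/w8.png

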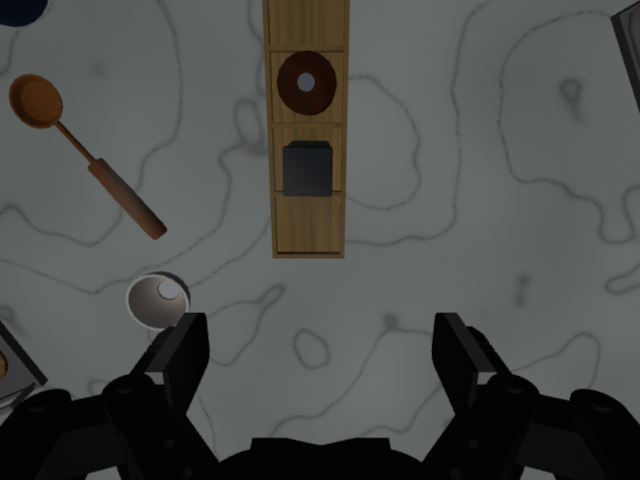

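Tin is in compartment 3 (lid at (307,172)), 2 mm off centre. Now the shaker at (637.7,266.3).

```bash
python3 -m crank '[[-1,5,40,0,0],[-1,15,50,0,0.1],[-1,15,55,0,0.11],[-1,20,55,0,0.11],[-1,20,55,0,0.1],[-1,20,55,0,0],[-1,20,55,0,0],[-1,20,50,0,0]]';python3 -m crank '[[-1,20,40,0,0],[-1,7,26,0,0],[-1,0,0,0,0],[-1,0,0,0,0]]'
python3 pots.py w9
```

```text
clock: 21.62
ee_pos: [0.6111, 0.2019, 0.2953]
tool_rot: [-0.015, -0.706, -0.015, 0.708]
wrist_force: [1.2, -0.8, -0.1]
width: 1.002
clock: 22.12
ee_pos: [0.6377, 0.2649, 0.2957]
tool_rot: [-0.015, -0.706, -0.014, 0.708]
wrist_force: [0.3, -0.6, -0.6]
width: 0.999
[0.63793197 0.26420197 0.29615956] -1.5300088245232453
salt 1493 [406. 233.  63.] [456. 281.  79.] ((431.10491943359375, 256.9356689453125), (48.20747756958008, 48.0234375), 37.09010314941406)
shaker 1829 [618. 246.  95.] [659. 287. 110.] ((638.382080078125, 266.5129089355469), (40.61664962768555, 40.597267150878906), 52.410667419433594)
```

```bash
python3 -m crank '[[-1,0.5,2,0,0],[-1,0,0,-55,0],[-1,0,0,-60,0],[-1,0,0,-60,0],[-1,0,0,-40,0],[-1,0,0,-19,0],[-1,0,0,0,0]]';  python3 -m crank '[[0,0,0,0,0],[0.3,0,0,0,0],[0.6,0,0,0,0],[1,0,0,0,0],[1,0,0,0,0],[1,0,0,0,0],[1,0,0,0,0],[1,0,0,0,0]]' 40; python3 -m crank '[[1,0,0,15,0],[1,0,0,30,0],[1,0,0,50,0],[1,0,0,60,0],[1,0,0,50,0],[1,0,0,10,0],[1,0,0,0,0]]'
python3 - <<'E'
from rig import r,cams
from h import *
c=cams.camera("wrist");d=cams.camera("scene");cv2.imwrite("pics/w10.png",np.hstack([cv2.resize(c["frame"],(400,300)),cv2.resize(d["frame"],(400,300))]))
s=r.sense();print(s["ee_pos"],s["wrist_force"],s["width"])
E
```

```text
clock: 23.05
ee_pos: [0.6382, 0.2667, 0.0627]
tool_rot: [-0.015, -0.706, -0.014, 0.707]
wrist_force: [0.3, 0.4, 0.2]
width: 0.999
clock: 24.05
ee_pos: [0.6395, 0.2677, 0.0652]
tool_rot: [0.015, 0.708, 0.015, -0.706]
wrist_force: [-0.3, -1.2, 7.0]
width: 0.459
clock: 24.92
ee_pos: [0.6383, 0.2674, 0.2789]
tool_rot: [0.015, 0.707, 0.015, -0.707]
wrist_force: [-0.8, -0.5, -2.7]
width: 0.46
[0.6375156  0.26667166 0.27625653] [-0.22335852  0.22535401 -1.56609096] 0.459254940186778
```

View pics/w10.png

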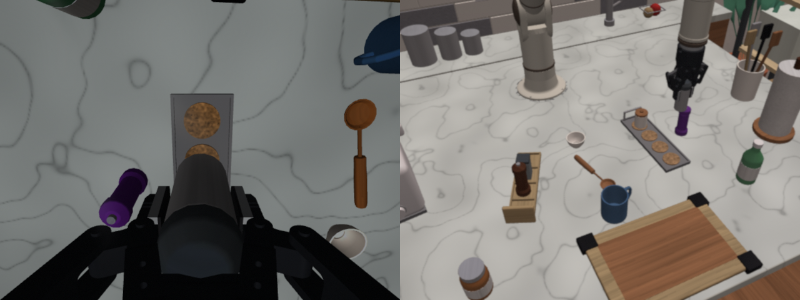

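```bash
python3 -m crank '[[1,0,-30,0,0],[1,-15,-45,0,0],[1,-20,-50,0,-0.1],[1,-22,-52,0,-0.11],[1,-22,-52,0,-0.11],[1,-22,-52,0,-0.1],[1,-22,-52,0,0],[1,-22,-50,0,0]]';python3 -m crank '[[1,-22,-40,0,0],[1,-20,-32,0,0],[1,-9,0,0,0],[1,0,0,0,0]]'; python3 -m crank '[[1,0,0,0,0]]'; python3 -m crank '[[1,0,0,0,0]]'; python3 -m crank '[[1,0,0,0,0]]'
```

```text
clock: 26.02
ee_pos: [0.4912, -0.1173, 0.2765]
tool_rot: [0.133, -0.693, 0.133, 0.696]
wrist_force: [0.9, -0.3, -2.0]
width: 0.457
clock: 26.52
ee_pos: [0.4412, -0.1869, 0.2771]
tool_rot: [0.133, -0.694, 0.133, 0.695]
wrist_force: [-0.5, 0.6, -1.0]
width: 0.461
clock: 26.65
ee_pos: [0.4429, -0.1862, 0.2779]
tool_rot: [0.132, -0.695, 0.132, 0.695]
wrist_force: [0.5, 0.1, -1.3]
width: 0.461
clock: 26.78
ee_pos: [0.4431, -0.1864, 0.2782]
tool_rot: [-0.132, 0.695, -0.132, -0.695]
wrist_force: [0.8, 0.4, -1.4]
width: 0.46
clock: 26.9
ee_pos: [0.4429, -0.1869, 0.2783]
tool_rot: [-0.132, 0.695, -0.132, -0.695]
wrist_force: [-0.4, -0.8, -2.1]
width: 0.455
```

```bash
python3 -m crank '[[1,-1,-2,0,0],[1,0,0,-50,0],[1,0,0,-60,0],[1,0,0,-55,0],[1,0,0,-35,0],[1,0,0,-12,0],[1,0,0,0,0],[1,0,0,0,0]]';python3 -m crank '[[1,0,0,-3,0],[1,0,0,0,0],[1,0,0,-2,0],[1,0,0,0,0]]'
```

```text
clock: 27.9
ee_pos: [0.4427, -0.1901, 0.0678]
tool_rot: [-0.133, 0.695, -0.133, -0.694]
wrist_force: [0.4, -0.2, -2.4]
width: 0.457
clock: 28.4
ee_pos: [0.4413, -0.1895, 0.0613]
tool_rot: [0.133, -0.694, 0.133, 0.695]
wrist_force: [-0.9, -0.8, -0.7]
width: 0.455
```

```bash
python3 -m crank '[[1,0,0,-1.5,0],[1,0,0,0,0],[1,0,0,-1,0],[1,0,0,0,0]]'
```

```text
clock: 28.9
ee_pos: [0.4417, -0.1899, 0.0609]
tool_rot: [-0.132, 0.695, -0.134, -0.694]
wrist_force: [-7.4, 1.5, 25.2]
width: 0.459
```

```bash
python3 -m crank '[[0.2,0,0,1,0],[-0.2,0,0,0,0],[-0.6,0,0,0,0],[-1,0,0,0,0],[-1,0,0,0,0],[-1,0,0,0,0]]';python3 -m crank '[[-1,0,0,30,0],[-1,0,0,60,0],[-1,0,0,60,0],[-1,0,0,50,0],[-1,0,15,20,0],[-1,0,40,0,0.1],[-1,0,50,0,0.11],[-1,0,55,0,0.11]]'; python3 -m crank '[[-1,0,55,0,0.1],[-1,0,55,0,0],[-1,0,55,0,0],[-1,-2,50,0,0],[-1,-2,40,0,0],[-1,-3,25,0,0],[-1,0,0,0,0],[-1,0,0,0,0]]'; python3 pots.py w11;  python3 - <<'E'
from rig import cams
from h import *
c=cams.camera("top");cv2.imwrite("pics/t11.png",c["frame"]);q=cloud(c).reshape(-1,3)*1e3
for n,(x,y),h in [("shaker",(441.7,-188.8),106),("tin",(507,-215),90),("mill",(571,-241),130)]:
    a=q[(np.hypot(q[:,0]-x,q[:,1]-y)<32)&(q[:,2]>h-18)&(q[:,2]<h+10)]
    print(n,a.max(0),cv2.minAreaRect(a[:,:2].astype(np.float32)))
E
```

```text
clock: 29.65
ee_pos: [0.4413, -0.1895, 0.0597]
tool_rot: [0.133, -0.694, 0.133, 0.695]
wrist_force: [0.3, -0.1, -0.4]
width: 0.997
clock: 30.65
ee_pos: [0.4412, -0.0285, 0.2799]
tool_rot: [-0.02, 0.707, -0.02, -0.707]
wrist_force: [1.0, -0.2, 0.4]
width: 1.0
clock: 31.65
ee_pos: [0.4345, 0.2494, 0.2795]
tool_rot: [-0.015, -0.707, -0.014, 0.707]
wrist_force: [-0.1, -0.0, 0.3]
width: 1.002
[0.43474126 0.24901483 0.27954233] -1.530582367328515
salt 2379 [407. 233.  63.] [455. 281.  79.] ((430.6680603027344, 257.0581359863281), (47.88263702392578, 47.44964599609375), 2.282711982727051)
shaker [ 459.81207215 -168.77439344  106.25660043] ((439.0159606933594, -188.56759643554688), (40.366249084472656, 39.90660095214844), 42.50511932373047)
tin [ 531.68005773 -189.80828768   93.46230829] ((505.07501220703125, -216.32241821289062), (42.47561264038086, 42.238182067871094), 67.9890365600586)
mill [ 589.90807276 -220.63108947  131.70982582] ((568.5529174804688, -242.0724639892578), (42.943992614746094, 42.50400161743164), 7.213189601898193)
```

View pics/t11.png

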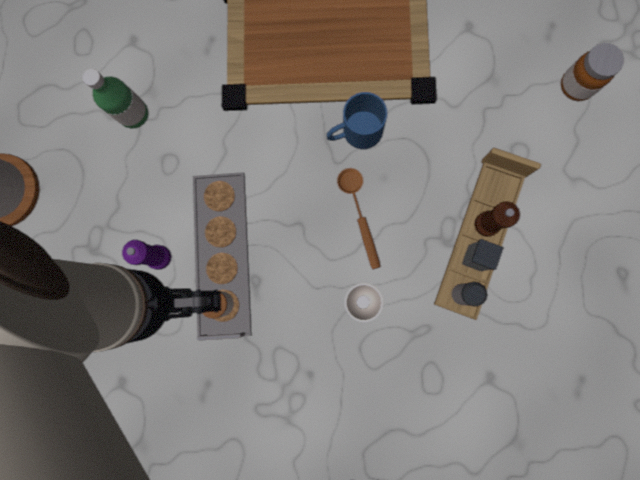

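Top view: shaker (470,293), tin (483,255) and mill (497,218) are standing in order, all within 3 mm of centre. Now the salt pot at (430.8,257).

```bash
python3 -m crank '[[-1,-4,8,0,0],[-1,0,0,-55,0],[-1,0,0,-60,0],[-1,0,0,-60,0],[-1,0,0,-40,0],[-1,0,0,-18,0],[-1,0,0,0,0]]';  python3 -m crank '[[-0.2,0,0,0,0],[0.1,0,0,0,0],[0.4,0,0,0,0],[1,0,0,0,0],[1,0,0,0,0],[1,0,0,0,0],[1,0,0,0,0],[1,0,0,0,0]]' 45; python3 -m crank '[[1,0,0,15,0],[1,0,0,30,0],[1,0,0,50,0],[1,0,0,60,0],[1,0,0,60,0],[1,0,0,20,0],[1,0,0,0,0]]'
python3 - <<'E'
from rig import r,cams
from h import *
c=cams.camera("wrist");d=cams.camera("scene");cv2.imwrite("pics/w12.png",np.hstack([cv2.resize(c["frame"],(400,300)),cv2.resize(d["frame"],(400,300))]))
s=r.sense();print(s["ee_pos"],s["wrist_force"],s["width"])
E
```

```text
clock: 32.62
ee_pos: [0.4293, 0.2582, 0.0457]
tool_rot: [-0.015, -0.706, -0.014, 0.708]
wrist_force: [0.2, -0.2, -0.1]
width: 1.0
clock: 33.62
ee_pos: [0.4313, 0.2586, 0.0481]
tool_rot: [0.014, 0.708, 0.015, -0.706]
wrist_force: [-1.1, -2.2, 4.6]
width: 0.557
clock: 34.5
ee_pos: [0.4311, 0.2589, 0.2842]
tool_rot: [0.014, 0.709, 0.015, -0.705]
wrist_force: [0.0, -0.6, -2.0]
width: 0.56
[0.42979403 0.25781408 0.28124486] [-0.29815149 -0.7001736  -2.98689068] 0.5584042038575112
```

View pics/w12.png

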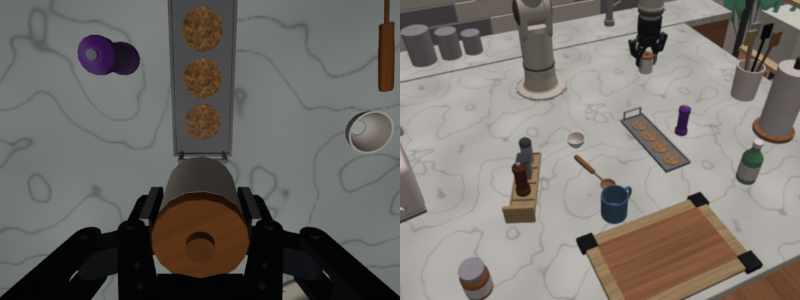

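Salt pot is held upright. Carrying it to (636.7,-266.8).

```bash
python3 -m crank '[[1,5,-30,0,0],[1,10,-45,0,0],[1,15,-55,0,-0.1],[1,20,-58,0,-0.11],[1,22,-58,0,-0.11],[1,22,-58,0,-0.1],[1,22,-58,0,0],[1,22,-52,0,0]]';python3 -m crank '[[1,22,-50,0,0],[1,22,-40,0,0],[1,20,-20,0,0],[1,4,0,0,0],[1,0,0,0,0],[1,0,0,0,0]]'; python3 -m crank '[[1,0,0,0,0]]'; python3 -m crank '[[1,0,0,0,0]]';python3 -c "
from rig import r
from h import *
s=r.sense();print(s['ee_pos'],tool_yaw(s)[0])"
```

```text
clock: 35.6
ee_pos: [0.5676, -0.1576, 0.2793]
tool_rot: [0.133, -0.693, 0.133, 0.696]
wrist_force: [0.1, 0.6, -2.0]
width: 0.558
clock: 36.35
ee_pos: [0.6359, -0.2639, 0.2811]
tool_rot: [0.132, -0.694, 0.132, 0.695]
wrist_force: [-0.2, 0.4, -1.4]
width: 0.552
clock: 36.48
ee_pos: [0.6361, -0.2647, 0.282]
tool_rot: [0.132, -0.695, 0.133, 0.695]
wrist_force: [-0.3, 0.3, -1.6]
width: 0.555
clock: 36.6
ee_pos: [0.6363, -0.2652, 0.2822]
tool_rot: [-0.133, 0.695, -0.133, -0.694]
wrist_force: [0.4, 0.5, -2.1]
width: 0.554
[ 0.63629007 -0.26519325  0.28223316] -1.9485364944513668
```

```bash
python3 -m crank '[[1,0.5,-1.5,0,0],[1,0,0,-50,0],[1,0,0,-60,0],[1,0,0,-60,0],[1,0,0,-40,0],[1,0,0,-20,0],[1,0,0,-3,0],[1,0,0,0,0]]';python3 -m crank '[[1,0,0,-2,0],[1,0,0,0,0],[1,0,0,-1.5,0],[1,0,0,0,0]]'
```

```text
clock: 37.6
ee_pos: [0.6384, -0.2675, 0.0507]
tool_rot: [-0.133, 0.696, -0.133, -0.693]
wrist_force: [-0.8, -1.1, -1.5]
width: 0.555
clock: 38.1
ee_pos: [0.6368, -0.267, 0.0453]
tool_rot: [-0.133, 0.695, -0.133, -0.694]
wrist_force: [0.5, 0.7, -1.3]
width: 0.559
```

```bash
python3 -m crank '[[1,0,0,-1.5,0],[1,0,0,0,0],[1,0,0,-1,0],[1,0,0,0,0]]'
```

```text
clock: 38.6
ee_pos: [0.6371, -0.2671, 0.0442]
tool_rot: [-0.133, 0.695, -0.133, -0.694]
wrist_force: [-3.6, 1.3, 8.2]
width: 0.559
```

```bash
python3 -m crank '[[0.2,0,0,0,0],[-0.2,0,0,0,0],[-0.6,0,0,0,0],[-1,0,0,0,0],[-1,0,0,0,0],[-1,0,0,0,0]]';python3 -m crank '[[-1,0,0,30,0],[-1,0,0,60,0],[-1,0,0,60,0],[-1,0,0,60,0],[-1,-20,40,20,0],[-1,-40,50,0,0],[-1,-40,60,0,0],[-1,-40,60,0,0]]'; python3 -m crank '[[-1,0,60,0,0],[-1,0,60,0,0],[-1,0,60,0,0],[-1,0,0,0,0],[-1,0,0,0,0]]'
python3 - <<'E'
from rig import cams
from h import *
th=np.deg2rad(-21.8); ax=np.array([np.cos(th),np.sin(th)]); ay=np.array([-ax[1],ax[0]])
for cam in("top","scene"):
  c=cams.camera(cam);cv2.imwrite(f"pics/{cam}13.png",c["frame"]);q=cloud(c).reshape(-1,3)*1e3
  for n,(x,y),h in [("salt",(636.7,-266.8),68),("mill",(571,-241),130),("tin",(507,-215),90),("shaker",(441.7,-188.8),106)]:
    a=q[(np.hypot(q[:,0]-x,q[:,1]-y)<30)&(q[:,2]>h-16)&(q[:,2]<h+10)]
    k=np.array(cv2.minAreaRect(a[:,:2].astype(np.float32))[0])-[539.2,-227.8]
    print(cam,n,"top z",a[:,2].max().round(1),"rack xy",(k@ax).round(1),(k@ay).round(1))
E
```

```text
clock: 39.35
ee_pos: [0.6369, -0.267, 0.0427]
tool_rot: [0.133, -0.694, 0.133, 0.695]
wrist_force: [-0.5, -0.2, 0.1]
width: 1.002
clock: 40.35
ee_pos: [0.5073, -0.0726, 0.2731]
tool_rot: [-0.133, 0.695, -0.133, -0.694]
wrist_force: [-0.1, 0.6, 1.1]
width: 1.003
clock: 40.98
ee_pos: [0.5085, 0.1054, 0.2728]
tool_rot: [-0.132, 0.695, -0.133, -0.694]
wrist_force: [0.2, -0.3, -0.2]
width: 0.997
top salt top z 76.5 rack xy 103.1 -0.1
top mill top z 133.6 rack xy 32.4 -2.5
top tin top z 92.7 rack xy -35.8 -2.0
top shaker top z 106.2 rack xy -108.1 -1.4
scene salt top z 76.4 rack xy 107.7 0.9
scene mill top z 131.3 rack xy 36.4 -0.7
scene tin top z 92.8 rack xy -32.9 -0.0
scene shaker top z 105.6 rack xy -100.6 0.7
```

View pics/top13.png

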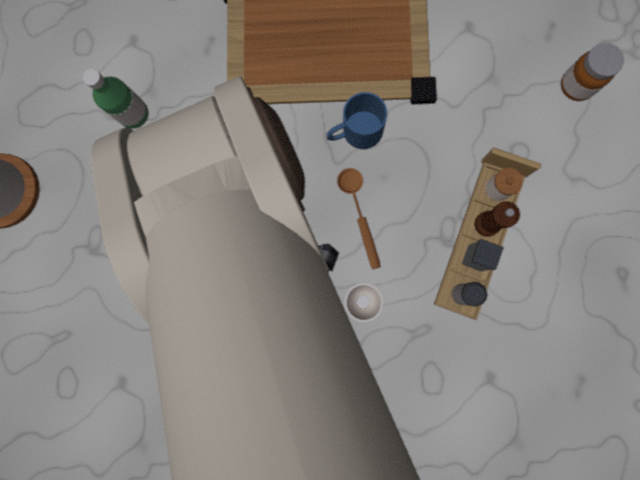

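View pics/scene13.png

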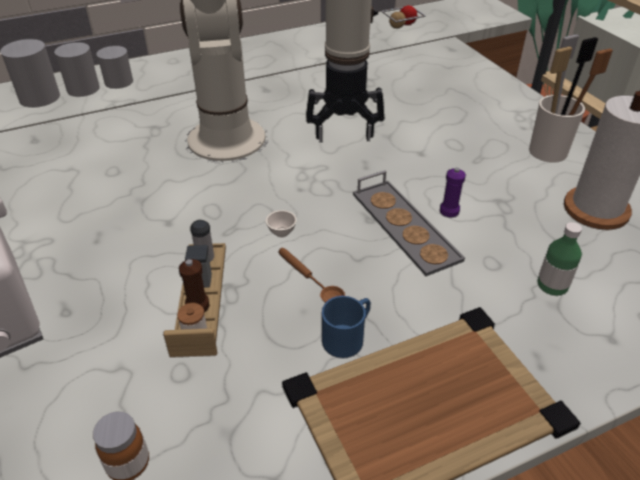

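Both views show all four pots upright in order from the end board: salt, mill, tin, shaker. The arm is clear, so I'm handing in.

```bash
python3 -c "
from rig import r
print(r.job_done())"
```

```text
the job is handed in; nothing more can be done
None
```

All four pots are in the rack in the right order, and I handed the job in at about 41 s of the 134 s allowed. Counted from the raised end board they stand salt pot, mill, tin, shaker, and the purple look-alike was not touched.

- **Position:** The last checks from the top and scene cameras put every pot within about 4.5 mm of its compartment centre along the row and 2.5 mm across. The limits are 16 and 18 mm.
- **Standing on the floor:** The highest point of each pot was within about 4 mm of what standing on the compartment floor should give. All four look upright in both final pictures. I did not measure the tilt separately.
- **Camera disagreement:** The two cameras differ by 3 to 8 mm along the row, with the biggest difference on the shaker (-108 against -101 mm, target -105). This is somewhat more than the stated calibration, and both readings are well inside the limits.
- **Forces:** The readings I took stayed at or below about 25 N, the highest when the shaker was set down. At hand-in the gripper was open and well clear of everything.

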